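# Index the profile arm one hole over to the pot

### The arm

A 7-joint arm with a two-finger parallel gripper is mounted at the origin on the work surface. World frame = base frame: x ahead of the robot, y to its left, z up, the work surface at z = 0. Lengths are in m, angles in degrees, forces in N, time in s.
With the tool pointing down it reaches from about 0.425 to 0.875 m from the base axis. Payload 4.7 kg.
Tool frame: the origin (TCP) lies between the finger pads; the fingertips stand 19 mm ahead of it and the grasp point (between the pads) is the TCP; x points along the fingers, z is the direction in which the jaws open and shut, and the axes are right-handed (so a half turn about x gives the same grasp; the last joint's range is limited). The gripper opens to 87 mm and grips with 3 to 60 N. Pads are 19 mm wide; open, the fingers measure 117 mm over their backs; the gripper's body (75 mm by 190 mm) begins 51 mm behind the grasp point.
Start: joints at [-72.932, 18.392, -4.016, 83.108, 1.295, 78.541, -3.26], TCP at [0.182, 0.624, 0.242] pointing down, gripper open.
Joint ranges: [-163.93, 163.93], [-17.29, 119.83], [-79.2, 71.16], [3.27, 140.29], [-89.18, 269.18], [5.43, 117.66], [-154.24, 154.24]. Speed limits (degrees/s): [147.25, 147.25, 180, 180, 180, 180, 180].

### API

Orientations are given as [roll, pitch, yaw] about the fixed x, y, z axes, in that order (R = Rz(yaw) Ry(pitch) Rx(roll)).
In Python, from cell import monitor, read_camera, camera_model, env, regions_of gives the robot as it stands. The module is installed in compiled form; this text tells all that it offers.
- The arm moves only by the tool step_arm, never from a script. Its argument "deltas" is a list of rows, each a list of 5 numbers: the gripper's target within -1 to 1 (fully open at 1, half-way at 0, shut at -1), then the shift along the tool's x, y, z in m, then the turn about the tool's x in degrees. A call has 1 to 12 rows; each row is the pose to reach, as a shift and turn from the pose commanded when the call began, along the tool's axes at that moment; what a row does not reach only later rows make up. A row lasts 1/8 s, in which the tool goes at most 62.5 mm and 10.7 degrees, less where a joint would pass 70% of its speed; a pose out of reach is approached as far as the arm can. A call with a gripper value outside its range is refused whole. The fingers move at their own pace and stop on an object; "newtons" is the grip in N (left out, the last holds). Time passes only in rows, so rows that repeat a pose let the fingers close. It gives the time, the measured TCP pose, the force and the opening at its end, in the units of the state.
- monitor.get_obs(): the state, without advancing time (a new reading comes with each control period).
- read_camera(name): name is "side" or "top" or "wrist"; returns (picture, depth): 420x560x3 uint8, red, green, blue; 420x560 float32, m along the optical axis (not along the pixel's ray), 0 where there is no reading.
- camera_model(name): a dict with "fx", "fy", "cx", "cy" (pixels), "k1" (the pictures are not rectified: a ray, as slopes to the right and down, at radius r is drawn at 1 + k1 r^2 times it, then the intrinsics apply), "xyz" and "attitude" of the camera in the world. Camera axes: x right, y down, z forward; pixel columns grow to the right and rows downward; lengths in m; the calibration is good to about 2 mm. A picture is of the moment at which its call begins: read the wrist's pose just before it. camera_model takes no time and is no camera call; for the wrist camera it gives the pose at the moment of the call.
- env.sign_off(): hands the job in, once; it reports no verdict.
Trained networks look in the newest picture that a camera, given by its name, has taken for a name from the list of things; names that differ only in an ending like _2 or _b are one class to them, and where a whole thing is asked for, a point or a joint stands for the part that bears it (a point fixed in the world has none). Each returns a list of dicts, best first, with "p" (0 to 1); they miss things now and then, are a little off and sometimes report something else, mostly with a low value. They report only what shows in the picture. A call takes as long as a camera call. They do not tell look-alikes from the thing itself.
- regions_of(camera, thing): "pixels" (420x560 bool, what is visible of it) and "pixel" ([column, row] in pixels, amid what is visible of it).
The state is a dict: "time_s": time; "qpos": joint angles; "joint_velocities": joint speeds; "effort": joint torques, N m; "tool_pos": TCP position; "tool_rot": TCP orientation; "force": force on the tool from outside, world axes, zero at the start; "wrist_torque": the same for the moment, N m; "grip_width": finger opening in m.
Only numpy, scipy, OpenCV 4.12 (cv2) and the standard library are available. Lean on these libraries where they do the work, as an engineer would, in place of code of your own. Each camera call takes 0.05 s, during which the arm holds its last target. There are 200 camera calls.

### The job

Hook a fingertip under the steel pull ring of the red profile arm, lift the spring index pin clear, and swing the arm by one hole so that the wooden rib on its far end comes over to the brown clay pot (not to the white plaster hump); then let the pin drop fully home in that hole. Lift the ring from inside, gently, never pinching it by its yellow crown or swinging past that hole, and leave everything else on the bench where it stands.

Things in the scene. Friction and masses are not known exactly. Their poses are not given: they have to be found in the camera images.
- jig: Fixed jig: T-shaped wooden base, grey pivot post and two aluminium wheel heads (110 mm across, tops 50 mm up) on its far side. Origin: on the arm's vertical pivot axis, at bench height; +x from the pivot to the far side, midway between the wheel heads, +y to the left-hand wheel head, +z up. The wheel heads' centres are at x 104 mm, y +115 and -115 mm.
- index_plate: Dark steel quadrant fixed to the jig, top face 90 mm above the bench; origin and axes are the jig's. Five 13 mm holes on a circle of 150 mm radius about the pivot on the near (-x) side, 0.42 rad (63 mm of arc) apart, for arm angles -0.84, -0.42, 0, 0.42 and 0.84 rad, a white mark beside each.
- boom (a joint): Angle (rad) of the red arm about the pivot. 0 (start): along the jig's x axis, pin in the middle hole; positive is counter-clockwise from above: the far end with the wooden rib goes to the jig's +y, the near end with the ring to -y. Play in a hole about 0.01. It is a bar 98 to 110 mm above the bench, 32 mm wide and 170 mm long on the near side; turns easily (under 1 N at the ring) and stays put.
- index_pin (a joint): Lift (m) of the spring pin: 0 = fully home, 12 mm deep in the plate, 0.026 = top stop. Above 0.012 its round 10 mm nose is clear of the plate; between holes it rests on the plate at 0.012. The spring pushes it down with about 5 N when home, 8 N at the top; let go within about 4 mm of a hole, it drops in and centres the arm by itself.
- pull_ring: Stirrup-shaped steel ring on top of the pin, 150 mm from the pivot on the arm's near end. It stands upright across the arm (one looks through it along the arm); opening 60 mm wide, 50 mm high, wire 10 mm thick. Origin: centre of the lower bar, 144 mm above the bench with the pin home; x along the arm to the pivot, y across, z up. The upper bar's centre line is 60 mm above it.
- hook (a point): Lowest point of the middle of the ring's upper bar, where a fingertip pushes up: 55 mm above the ring's origin, 199 mm above the bench with the pin home.
- crown: Yellow strip on top of the ring, 50 mm along the bar, 10 mm wide and 10 mm high; origin at the centre of its underside. Fingers must not press on it while the pin is lifted (that would be pinching).
- clay_pot: Brown unfired clay pot standing upside down on one of the two wheel heads (left or right varies), 76 mm across and 92 mm high; origin at the centre of its underside. The arm is to be swung so that the rib moves to this side; one hole over, the rib (a thin upright board under the arm's far end, 155 mm from the pivot) stops a finger's breadth short of the pot.
- plaster_hump: White plaster hump mould, 76 mm across and 64 mm high, on the other wheel head; origin at the centre of its underside.
- slip_jar: Closed jar with a blue cap, 72 mm across, 95 mm high, on the right of the bench. Leave alone.
- mug_a: Brown clay cup, 80 mm across, 90 mm high, on the left. Leave alone.
- mug_b: Pale dry clay cup, 76 mm across, 80 mm high, on the left. Leave alone.
- brush: Brush lying on the bench to the left of the jig. Leave alone.
- weight: Brass cylinder, 56 mm across, 45 mm high, on the right near the robot. Leave alone.
Mind the look-alikes: they are no part of the job. What is shaped like the clay_pot but green or pink is not meant.

How it is judged (in metres and radians):
On the way, in this order (a step that is already met when the one before it is completed fails the run):
1. the pin is lifted clear while the arm is still at the middle hole (value of joint index_pin above 0.012 m and value of joint boom between -0.12 and 0.12 rad), for 0.05 s.
2. the arm has been swung over the next hole on the pot's side and the pin is home in it (((y of clay_pot in the frame of jig above 0 m and value of joint boom between 0.39 and 0.45 rad) or (y of clay_pot in the frame of jig below 0 m and value of joint boom between -0.45 and -0.39 rad)) and value of joint index_pin below 0.003 m), for 0.2 s.
At the end, for the whole second after the job is handed in: The pin is fully home (lift under 3 mm) in the next hole on the clay pot's side (arm within 0.03 rad of 0.42 rad towards the pot), the arm is at rest, pot and plaster hump are within 15 mm and the other loose things within 30 mm of where they started (all of step 2 and velocity of joint boom between -0.05 and 0.05 rad/s and not (distance of clay_pot from where it was at the start of the episode above 0.015 m) and not (distance of plaster_hump from where it was at the start of the episode above 0.015 m) and not (distance of slip_jar from where it was at the start of the episode above 0.03 m) and not (distance of mug_a from where it was at the start of the episode above 0.03 m) and not (distance of mug_b from where it was at the start of the episode above 0.03 m) and not (distance of brush from where it was at the start of the episode above 0.03 m) and not (distance of weight from where it was at the start of the episode above 0.03 m)); the robot touches nothing.
It fails at once if the arm is swung towards the plaster hump ((y of clay_pot in the frame of jig above 0 m and value of joint boom below -0.2 rad) or (y of clay_pot in the frame of jig below 0 m and value of joint boom above 0.2 rad)).
It fails at once if the arm is swung past the next hole (value of joint boom above 0.6 rad or value of joint boom below -0.6 rad).
It fails at once if the ring is pinched: the fingers press on its crown (over 1.5 N) while the pin is lifted (value of joint index_pin above 0.006 m and contact force between the fingers and crown above 1.5 N).
It fails at once if the ring is forced with more than 45 N (contact force between the fingers and pull_ring above 45 N).
It fails at once if the pot or the plaster hump is moved by more than 15 mm, or another loose thing moved or lifted by more than 30 mm (distance of any of clay_pot, plaster_hump from where it was at the start of the episode above 0.015 m or distance of any of slip_jar, mug_a, mug_b, brush, weight from where it was at the start of the episode above 0.03 m).
It also fails if it takes over 45 s, if anything falls off the work surface, if the arm or the gripper's body presses on something with over 40 N, if the wrist force passes 120 N, or if a joint passes its speed limit or range.

## Working session

There is one attempt and no reset: what is moved stays moved. The work goes in short steps, Python scripts to look and compute and a tool call to move; the robot and the scene stay as the last step left them, time stands still between calls to the robot, and variables do not carry over. Pictures are saved under pics/ and viewed, about 8 in all and at most 12, crops included, and the job is handed in when it is done.

Besides the shell and the picture viewer there is one more tool, called after ">>>" as name(argument=value, ...) on one line, values as JSON. step_arm: Moves the arm, as the interface text tells. Its arguments: {"type":"object","properties":{"deltas":{"type":"array"},"newtons":{"type":"number"}},"required":["deltas"]}

```bash
mkdir -p pics; cat > h.py <<'E'
import numpy as np, cv2
from scipy.spatial.transform import Rotation as R
from cell import monitor, read_camera, camera_model, env, regions_of
def Rm(a): return R.from_euler('xyz',a,degrees=True).as_matrix()
def cloud(name,d,m=None):
    m=m or camera_model(name)
    K=np.array([[m['fx'],0,m['cx']],[0,m['fy'],m['cy']],[0,0,1.]])
    v,u=np.mgrid[0:420,0:560]
    x=(u-m['cx'])/m['fx'];y=(v-m['cy'])/m['fy'];xd,yd=x.copy(),y.copy()
    for _ in range(8):
        s=1+m['k1']*(x*x+y*y);x,y=xd/s,yd/s
    P=np.stack([x*d,y*d,d],-1)
    return P@Rm(m['attitude']).T+np.array(m['xyz'])
E
python3 - <<'E'
from h import *
print(monitor.get_obs())
for n in ['top','side']:
    m=camera_model(n);print(n,m)
    im,d=read_camera(n);cv2.imwrite(f'pics/{n}0.png',im[:,:,::-1])
    C=cloud(n,d)
    for t in ['pull_ring','crown','clay_pot','plaster_hump','boom','jig','slip_jar','mug_a','weight','index_plate']:
        for r in regions_of(n,t)[:3]:
            k=r['pixels']&(d>0);p=C[k]
            if len(p): print(n,t,round(r['p'],2),r['pixel'],k.sum(),np.round(np.median(p,0),3),np.round(np.percentile(p,3,0),3),np.round(np.percentile(p,97,0),3))
print(monitor.get_obs()['time_s'])
E
```

```text
{'time_s': 0.0, 'qpos': array([-72.93253519,  18.44015291,  -4.01404534,  83.17444824,
         1.29657381,  78.54271232,  -3.25933124]), 'joint_velocities': array([-0.00509809,  0.06828258, -0.09856929,  0.05123516, -0.04922473,
        0.03489111,  0.0200834 ]), 'effort': array([-2.66162806e-04, -4.91307592e+01, -4.04493660e-01, -3.12510073e+01,
       -6.40203897e-02,  4.41829709e-02,  1.87916321e-04]), 'tool_pos': array([0.18191842, 0.6234762 , 0.24045289]), 'tool_rot': array([-175.99450519,   89.88773932, -102.25265775]), 'force': array([ 0.03636486, -0.85109863,  0.10912574]), 'wrist_torque': array([ 0.00362699,  0.02317812, -0.07818763]), 'grip_width': 0.08686857888305945}
top {'fx': 445.7674705173257, 'fy': 445.7674705173257, 'cx': 286.21511816426334, 'cy': 206.9703103390831, 'k1': 0.03827187519058192, 'xyz': array([ 0.49471864, -0.00641123,  1.55745008]), 'attitude': array([-176.3588057 ,    0.57403203,  -89.44980644])}
top crown 0.4 [243.8, 249.3] 56 [0.458 0.131 0.219] [0.45  0.109 0.213] [0.465 0.152 0.224]
top clay_pot 0.89 [233.9, 165.4] 432 [0.724 0.177 0.138] [0.698 0
[... 2747 characters left out ...]
0.7, 155.4] 317 [0.605 0.438 0.053] [0.571 0.422 0.001] [0.635 0.497 0.081]
side weight 0.63 [307.2, 224.4] 388 [ 0.67  -0.064  0.089] [ 0.64  -0.079  0.05 ] [ 0.704 -0.032  0.112]
side weight 0.61 [200.4, 303.9] 383 [ 0.306 -0.354  0.041] [ 0.28  -0.368 -0.002] [ 0.331 -0.316  0.047]
side weight 0.21 [316.6, 184.0] 416 [0.724 0.156 0.109] [0.696 0.144 0.057] [0.757 0.193 0.144]
side index_plate 0.72 [283.6, 194.8] 901 [0.59  0.092 0.109] [0.442 0.047 0.015] [0.773 0.178 0.208]
side index_plate 0.63 [256.4, 205.8] 749 [0.488 0.075 0.089] [ 0.432 -0.01   0.035] [0.564 0.234 0.093]
side index_plate 0.21 [246.6, 334.2] 831 [ 0.455 -0.498  0.073] [ 0.423 -0.511  0.01 ] [ 0.486 -0.454  0.097]
1.1
```

```bash
python3 -c "
import cv2,numpy as np
a=cv2.imread('pics/top0.png')[120:320,120:460];b=cv2.imread('pics/side0.png')[120:320,150:420]
a=cv2.resize(a,(800,470));b=cv2.resize(b,None,fx=2,fy=2)
cv2.imwrite('pics/a.png',a);cv2.imwrite('pics/b.png',b)"
```

```text
(no output)
```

View pics/a.png

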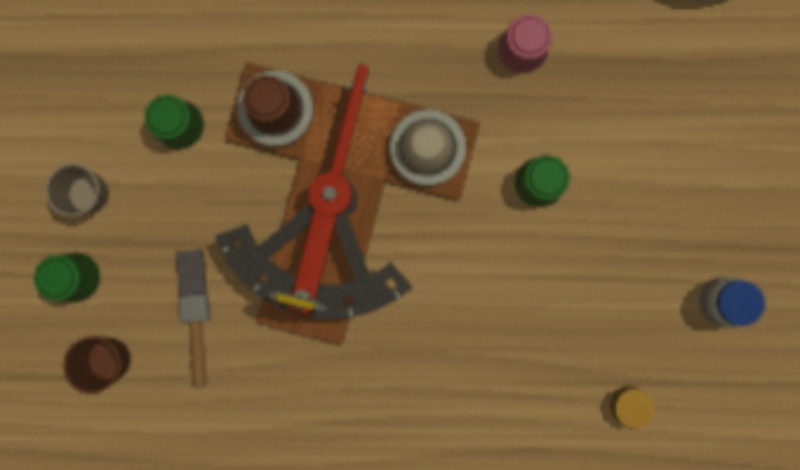

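View pics/b.png

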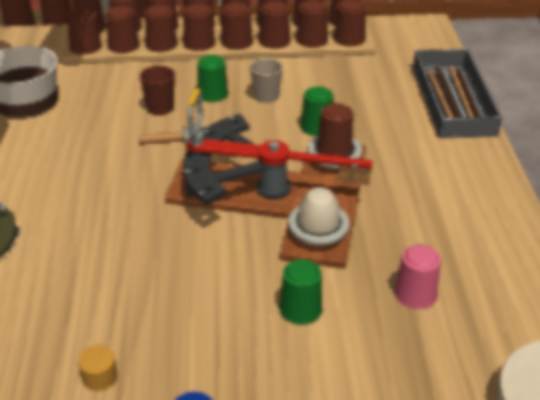

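The brown pot stands on the left wheel head (enlarged top view at about (270,97)), so the ring end must swing right. The hump is at (428,142), and the ring with its yellow crown is at (295,300). Next I'll work out the approach move.

```bash
cat >> h.py <<'E'
def go(target,yj):
    "print tool-frame shift to target and x-turn so that jaw axis (tool z) lies along world yaw yj (mod 180)"
    o=monitor.get_obs();T=Rm(o['tool_rot']);s=T.T@(np.array(target)-o['tool_pos'])
    zt=T.T@np.array([np.cos(np.radians(yj)),np.sin(np.radians(yj)),0])
    a=np.degrees(np.arctan2(-zt[1],zt[2]));a=(a+90)%180-90
    print('t',o['time_s'],'pos',np.round(o['tool_pos'],4),'rot',np.round(o['tool_rot'],1),'F',np.round(o['force'],1),'w',round(o['grip_width'],4),'q',np.round(o['qpos'],0))
    print('axes\n',np.round(T,3));print('shift',np.round(s,4),'turn',round(a,2))
E
python3 -c "
from h import *
go([0.455,0.130,0.32],76)"
```

```text
t 1.1 pos [0.182  0.624  0.2416] rot [-40.6  90.   33.1] F [-0.3  0.2 -0.7] w 0.0871 q [-73.  18.  -4.  83.   1.  79.  -3.]
axes
 [[ 0.   -0.96  0.28]
 [ 0.    0.28  0.96]
 [-1.   -0.    0.  ]]
shift [-0.0784 -0.4004 -0.3978] turn -2.26
```

>>> step_arm(deltas=[[1, -0.04, -0.02, -0.02, 0], [1, -0.078, -0.06, -0.06, 0], [1, -0.078, -0.1, -0.1, 0], [1, -0.078, -0.14, -0.14, -0.5], [1, -0.078, -0.18, -0.18, -1], [1, -0.078, -0.22, -0.22, -1], [1, -0.078, -0.26, -0.26, -1.5], [1, -0.078, -0.3, -0.3, -2], [1, -0.078, -0.34, -0.34, -2.3], [1, -0.078, -0.375, -0.373, -2.3], [1, -0.078, -0.4, -0.398, -2.3], [1, -0.078, -0.4, -0.398, -2.3]])

```text
time_s: 2.6
tool_pos: [0.4558, 0.1268, 0.3199]
tool_rot: [-74.1, 89.9, 1.6]
force: [0.0, 0.6, -0.1]
grip_width: 0.0873
```

```bash
python3 - <<'E'
from h import *
go([0.455,0.130,0.32],76)
m=camera_model('wrist');im,d=read_camera('wrist');C=cloud('wrist',d,m)
print(m['xyz'],m['attitude'])
cv2.imwrite('pics/w.png',cv2.resize(im[:,:,::-1],(800,600)))
for t in ['pull_ring','crown','hook']:
    for r in regions_of('wrist',t)[:2]:
        k=r['pixels']&(d>0);p=C[k]
        if len(p): print(t,round(r['p'],2),r['pixel'],k.sum(),np.round(np.median(p,0),3),np.round(np.percentile(p,3,0),3),np.round(np.percentile(p,97,0),3))
h=im.astype(int);k=(h[:,:,0]>120)&(h[:,:,1]>100)&(h[:,:,2]<80)&(C[:,:,2]>.2)&(C[:,:,2]<.24)
p=C[k];print('yellow',len(p),p.mean(0) if len(p) else '')
k=(C[:,:,2]>.15)&(C[:,:,2]<.23)&(np.hypot(C[:,:,0]-.455,C[:,:,1]-.13)<.07)
p=C[k];print(len(p))
if len(p):
    c=p[:,:2].mean(0);w,v=np.linalg.eigh(np.cov((p[:,:2]-c).T));print(c,np.sqrt(w),np.degrees(np.arctan2(v[1,1],v[0,1])))
    q=(p[:,:2]-c)@v
    print(np.percentile(q,[1,50,99],0)); 
E
```

```text
t 2.6 pos [0.4558 0.1268 0.3199] rot [-74.1  89.9   1.6] F [ 0.   0.6 -0.1] w 0.0873 q [-44.  -6.  23. 101.   3.  85.  55.]
axes
 [[ 0.001 -0.969  0.247]
 [ 0.     0.247  0.969]
 [-1.    -0.001  0.   ]]
shift [-0.0001  0.0015  0.0029] turn -0.31
[0.37923458 0.14572621 0.46299363] [ 1.63174455e+02 -1.18719951e-02  7.57341119e+01]
pull_ring 0.98 [289.0, 201.5] 2358 [0.455 0.129 0.204] [0.444 0.095 0.091] [0.472 0.165 0.219]
crown 0.96 [288.8, 211.5] 862 [0.456 0.131 0.217] [0.448 0.107 0.206] [0.465 0.155 0.219]
crown 0.67 [363.8, 331.4] 1191 [0.699 0.182 0.073] [0.694 0.149 0.051] [0.719 0.213 0.103]
hook 0.72 [281.8, 202.7] 2170 [0.455 0.13  0.206] [0.444 0.096 0.146] [0.465 0.165 0.219]
hook 0.69 [287.0, 211.3] 795 [0.455 0.13  0.217] [0.448 0.108 0.213] [0.463 0.152 0.219]
yellow 629 [0.45597722 0.13121857 0.21765348]
1722
[0.45451616 0.13044014] [0.00269829 0.02344721] 76.0950669022958
[[-5.88653306e-03 -3.82252476e-02]
 [ 8.03579402e-04 -1.00628189e-05]
 [ 3.21635370e-03  3.79995775e-02]]
```

View pics/w.png

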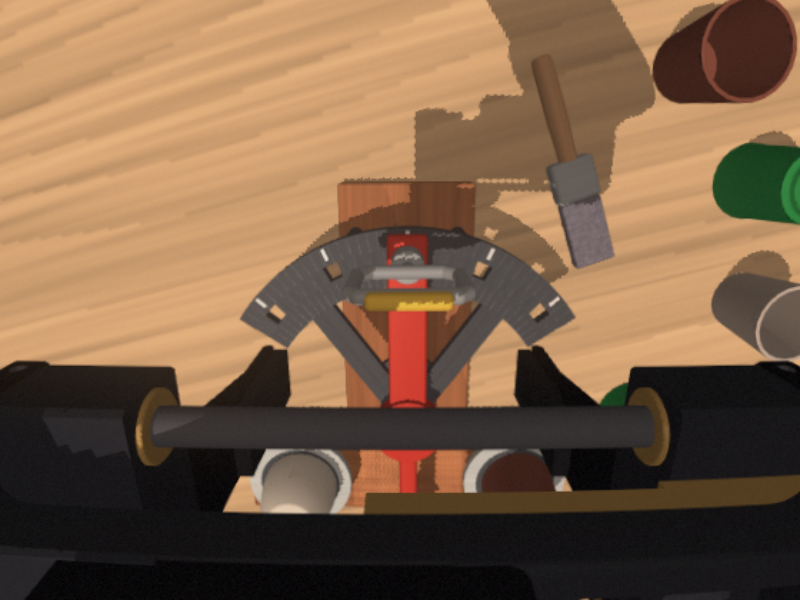

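The wrist view shows the ring at about (408,285), with the crown in front at (408,302) and the legs clear of the crown on both sides. The jaws line up with it. The interface only turns the tool about its own vertical axis, so a downward finger can't get under the bar from inside. I'll check the leg profile before choosing contact points.

```bash
python3 - <<'E'
from h import *
m=camera_model('wrist');im,d=read_camera('wrist');C=cloud('wrist',d,m)
c=np.array([.4555,.1305]);a=np.radians(76);ey=np.array([np.cos(a),np.sin(a)]);ex=np.array([np.sin(a),-np.cos(a)])
P=C.reshape(-1,3);s=(P[:,:2]-c)@ey;t=(P[:,:2]-c)@ex
k=(abs(s)<.06)&(abs(t)<.02)
for z in np.arange(.135,.225,.006):
    j=k&(P[:,2]>z)&(P[:,2]<z+.006)
    if j.sum()>4: print(round(z,3),j.sum(),np.round([s[j].min(),s[j].max(),t[j].min(),t[j].max()],4))
go([0.4555,0.1305,0.178],76)
E
```

```text
0.135 11 [-0.0034  0.0027 -0.0037 -0.0026]
0.141 120 [-0.0293  0.0276 -0.004   0.0057]
0.147 488 [-0.0329  0.0329 -0.004   0.0056]
0.153 62 [-0.0393  0.0387 -0.004   0.0045]
0.159 33 [-0.0394  0.0388 -0.0042 -0.0003]
0.165 41 [-0.0395  0.0389 -0.0041  0.0018]
0.171 38 [-0.0398  0.0389 -0.0042  0.0019]
0.177 38 [-0.0384  0.038  -0.0042  0.0015]
0.183 40 [-0.0385  0.0374 -0.0043  0.0011]
0.189 42 [-0.039   0.0381 -0.0043 -0.0009]
0.195 58 [-0.0402  0.0394 -0.0042  0.0041]
0.201 266 [-0.0388  0.0383 -0.0045  0.0058]
0.207 231 [-0.0332  0.0326 -0.0043  0.0053]
0.213 766 [-0.0251  0.0244 -0.0048  0.0057]
0.219 27 [-0.0215  0.0217 -0.0022  0.0036]
t 2.85 pos [0.454  0.1313 0.3195] rot [ 39.   90.  115.2] F [-0.6 -1.3 -0.6] w 0.0869 q [-44.  -6.  23. 101.   2.  85.  55.]
axes
 [[-0.    -0.971  0.239]
 [ 0.     0.239  0.971]
 [-1.     0.     0.   ]]
shift [ 0.1415 -0.0016 -0.0005] turn 0.19
```

>>> step_arm(deltas=[[1, 0.03, 0, 0, 0], [1, 0.06, 0, 0, 0], [1, 0.08, 0, 0, 0], [1, 0.09, 0, 0, 0], [1, 0.1, 0, 0, 0], [1, 0.11, 0, 0, 0], [1, 0.11, 0, 0, 0]])

```text
time_s: 3.72
tool_pos: [0.4543, 0.1299, 0.209]
tool_rot: [129.8, 89.9, -154.1]
force: [0.9, 0.4, 0.3]
grip_width: 0.0871
```

```bash
python3 - <<'E'
from h import *
m=camera_model('wrist');im,d=read_camera('wrist')
cv2.imwrite('pics/w2.png',cv2.resize(im[:,:,::-1],(800,600)))
go([0.4555,0.1305,0.178],76)
E
```

```text
t 3.775 pos [0.4546 0.1299 0.2096] rot [ 166.9   90.  -117. ] F [0.  0.4 0.7] w 0.0871 q [-44.  -3.  24. 111.   1.  72.  56.]
axes
 [[-0.    -0.97   0.241]
 [-0.     0.241  0.97 ]
 [-1.     0.    -0.   ]]
shift [ 0.0316 -0.0007  0.0008] turn 0.04
```

View pics/w2.png

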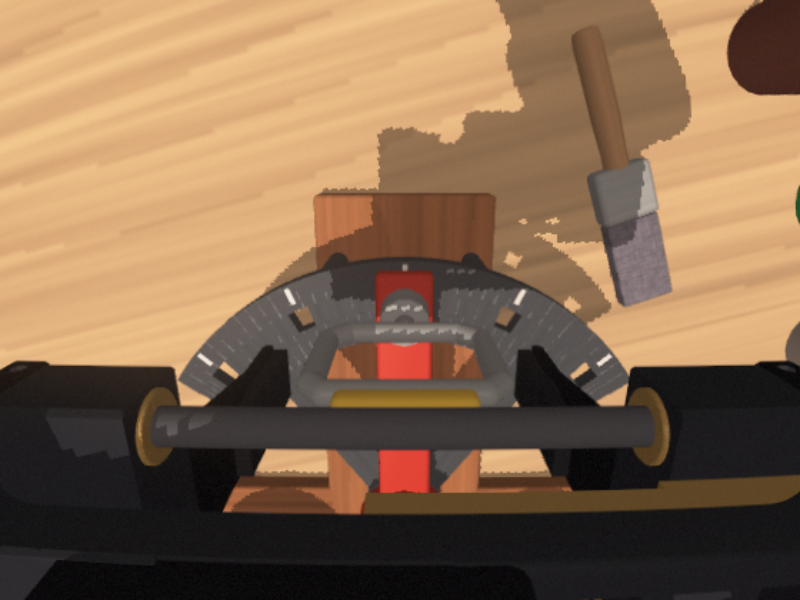

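The ring is centred between the open fingers: its legs are at about x 305 and 510, and the fingers at 288 and 517. I'll lower around the legs and close gently on their outsides.

>>> step_arm(deltas=[[1, 0.01, 0, 0, 0], [1, 0.02, 0, 0, 0], [1, 0.03, 0, 0, 0], [1, 0.03, 0, 0, 0], [0.6, 0.03, 0, 0, 0], [0.6, 0.03, 0, 0, 0], [0.6, 0.03, 0, 0, 0], [0.6, 0.03, 0, 0, 0]], newtons=15)

```text
time_s: 4.78
tool_pos: [0.4548, 0.13, 0.1798]
tool_rot: [-44.8, 90.0, 31.2]
force: [0.2, -0.4, -0.2]
grip_width: 0.0791
```

>>> step_arm(deltas=[[0.6, -0.002, 0, 0, 0], [0.6, -0.004, 0, 0, 0], [0.6, -0.006, 0, 0, 0], [0.6, -0.006, 0, 0, 0]])

```text
time_s: 5.28
tool_pos: [0.4547, 0.1299, 0.1856]
tool_rot: [-85.4, 90.0, -9.4]
force: [2.6, 0.8, -6.5]
grip_width: 0.0792
```

```bash
cat > ring.py <<'E'
from h import *
m=camera_model('wrist');im,d=read_camera('wrist');C=cloud('wrist',d,m)
P=C.reshape(-1,3);o=monitor.get_obs();T=Rm(o['tool_rot']);Q=(P-o['tool_pos'])@T
k=(abs(Q[:,1])<.012)&(abs(Q[:,2])<.025)&(Q[:,0]<.06)&(Q[:,0]>-.06)
q=Q[k];h,e=np.histogram(-q[:,0],bins=np.arange(-.06,.06,.004))
print('t',o['time_s'],'pos',np.round(o['tool_pos'],4),'F',np.round(o['force'],1),'w',round(o['grip_width'],4))
low=q[(q[:,0]>.015)];up=q[q[:,0]<0]
print('lower bar z(top,med)',[np.round(o['tool_pos'][2]-np.percentile(low[:,0],s),4) for s in (5,50)] if len(low) else None,'t',np.round(np.median(low[:,1:],0),4))
print('upper z med', np.round(o['tool_pos'][2]-np.median(up[:,0]),4) if len(up) else None)
r=regions_of('wrist','pull_ring')
for x in r[:1]:
    p=C[x['pixels']&(d>0)];print('ring',round(x['p'],2),np.round(np.median(p,0),4),np.round(np.percentile(p,97,0),4))
E
python3 ring.py
```

```text
t 5.325 pos [0.4547 0.1299 0.1855] F [ 2.3  0.3 -6.1] w 0.079
lower bar z(top,med) [np.float64(0.1551), np.float64(0.1524)] t [ 0.0015 -0.0001]
upper z med 0.2233
ring 0.84 [0.4549 0.1295 0.1901] [0.4686 0.1653 0.2244]
```

>>> step_arm(deltas=[[0.6, -0.002, 0, 0, 0], [0.6, -0.004, 0, 0, 0], [0.6, -0.006, 0, 0, 0], [0.6, -0.008, 0, 0, 0], [0.6, -0.01, 0, 0, 0], [0.6, -0.011, 0, 0, 0], [0.6, -0.011, 0, 0, 0]], newtons=18)

```text
time_s: 6.25
tool_pos: [0.4546, 0.1299, 0.1966]
tool_rot: [-66.6, 90.0, 9.4]
force: [3.7, 0.6, -7.6]
grip_width: 0.0792
```

```bash
python3 ring.py; python3 - <<'E'
from h import *
# arc: ring about pivot, in the tool frame (y,z), per angle
o=monitor.get_obs();T=Rm(o['tool_rot'])
a=np.radians(-13.9);r=-0.15*np.array([np.cos(a),np.sin(a),0])
for th in np.array([.07,.14,.21,.28,.35,.42]):
    d=R.from_rotvec([0,0,th]).apply(r)-r
    print(th,np.round(np.degrees(th),1),np.round(T.T@d,4))
E
```

```text
t 6.3 pos [0.4547 0.1299 0.1966] F [ 3.7  0.3 -8.3] w 0.0794
lower bar z(top,med) [np.float64(0.1664), np.float64(0.1646)] t [ 0.0008 -0.0001]
upper z med 0.2343
ring 0.92 [0.4547 0.1293 0.2015] [0.4628 0.1648 0.2353]
0.07 4.0 [-0.     -0.0004 -0.0105]
0.14 8.0 [-0.     -0.0015 -0.0209]
0.21 12.0 [-0.     -0.0033 -0.0313]
0.28 16.0 [-0.     -0.0059 -0.0414]
0.35 20.1 [-0.     -0.0092 -0.0514]
0.42 24.1 [-0.     -0.0131 -0.0611]
```

>>> step_arm(deltas=[[0.6, 0, 0, -0.004, -1.5], [0.6, 0, -0.0004, -0.0105, -4], [0.6, 0, -0.0009, -0.0157, -6], [0.6, 0, -0.0015, -0.0209, -8], [0.6, 0, -0.0023, -0.0261, -10], [0.6, 0, -0.0033, -0.0313, -12], [0.6, 0, -0.0046, -0.0364, -14], [0.6, 0, -0.0059, -0.0414, -16], [0.6, 0, -0.0075, -0.0464, -18], [0.6, 0, -0.0092, -0.0514, -20.1], [0.6, 0, -0.0104, -0.0548, -21.5], [0.6, 0, -0.0104, -0.0548, -21.5]])

```text
time_s: 7.85
tool_pos: [0.4518, 0.0739, 0.1967]
tool_rot: [-68.2, 89.9, 29.4]
force: [4.4, 0.3, -8.5]
grip_width: 0.0791
```

```bash
python3 ring.py; python3 - <<'E'
from h import *
a=np.radians(-13.9)+.42;p=np.array([.597,.094])
print('target ring (from start ring .4547,.1299):')
r=-0.15*np.array([np.cos(np.radians(-13.9)),np.sin(np.radians(-13.9)),0])
t=np.array([.4547,.1299,.1966])+R.from_rotvec([0,0,.42]).apply(r)-r
go(t,76.1+24.06)
E
```

```text
t 7.9 pos [0.4518 0.0739 0.1968] F [ 5.3  0.5 -7.4] w 0.079
lower bar z(top,med) [np.float64(0.1664), np.float64(0.1647)] t [ 0.001  -0.0003]
upper z med 0.2345
ring 0.64 [0.4517 0.0733 0.2043] [0.4576 0.1077 0.2354]
target ring (from start ring .4547,.1299):
t 7.95 pos [0.4518 0.0739 0.1968] rot [-76.1  89.9  21.5] F [ 5.   0.2 -7.6] w 0.0793 q [-42.  -5.  28. 114.   2.  71.  83.]
axes
 [[ 0.001 -0.991 -0.131]
 [ 0.    -0.131  0.991]
 [-1.    -0.001  0.   ]]
shift [ 0.0002  0.     -0.0066] turn -2.61
```

>>> step_arm(deltas=[[0.6, 0, 0, -0.003, -1.2], [0.6, 0, 0, -0.0055, -2.2], [0.6, 0, 0, -0.0065, -2.6], [0.6, 0, 0, -0.0065, -2.6], [0.6, 0.003, 0, -0.0065, -2.6], [0.6, 0.006, 0, -0.0065, -2.6], [0.6, 0.009, 0, -0.0065, -2.6], [0.6, 0.009, 0, -0.0065, -2.6]])

```text
time_s: 8.95
tool_pos: [0.4529, 0.0674, 0.1877]
tool_rot: [-89.8, 89.9, 10.3]
force: [4.5, -0.0, -7.1]
grip_width: 0.0791
```

```bash
python3 ring.py
```

```text
t 9.0 pos [0.4528 0.0674 0.1878] F [ 5.4 -0.6 -7.8] w 0.0794
lower bar z(top,med) [np.float64(0.1573), np.float64(0.1545)] t [ 0.0016 -0.0003]
upper z med 0.2254
ring 0.82 [0.4529 0.0663 0.1937] [0.4603 0.1009 0.2264]
```

The lift is down to about 8 mm and the spring load is still on the tool, so the nose is already in the hole. I'll lower the rest of the way.

>>> step_arm(deltas=[[0.6, 0.003, 0, 0, 0], [0.6, 0.006, 0, 0, 0], [0.6, 0.008, 0, 0, 0], [0.6, 0.008, 0, 0, 0], [0.8, 0.008, 0, 0, 0], [1, 0.008, 0, 0, 0], [1, 0.008, 0, 0, 0], [1, 0.008, 0, 0, 0]])

```text
time_s: 10.05
tool_pos: [0.4519, 0.068, 0.1797]
tool_rot: [51.3, 90.0, 151.4]
force: [-0.0, 0.2, -1.1]
grip_width: 0.087
```

```bash
python3 ring.py
```

```text
t 10.1 pos [0.452  0.068  0.1797] F [ 0.3  0.1 -0.1] w 0.0872
lower bar z(top,med) [np.float64(0.1495), np.float64(0.1467)] t [ 0.0014 -0.0008]
upper z med 0.2175
ring 0.79 [0.4526 0.0665 0.1887] [0.4598 0.101  0.2186]
```

>>> step_arm(deltas=[[1, -0.01, 0, 0, 0], [1, -0.025, 0, 0, 0], [1, -0.045, 0, 0, 0], [1, -0.075, 0, 0, 0], [1, -0.11, 0, 0, 0], [1, -0.14, 0, 0, 0], [1, -0.14, 0, 0, 0]])

```text
time_s: 11.02
tool_pos: [0.4537, 0.068, 0.3231]
tool_rot: [-76.8, 89.6, 23.3]
force: [0.3, -0.9, 0.0]
grip_width: 0.0875
```

```bash
python3 - <<'E'
from h import *
go([.4519,.068,.32],100)
m=camera_model('wrist');im,d=read_camera('wrist');C=cloud('wrist',d,m)
cv2.imwrite('pics/w3.png',cv2.resize(im[:,:,::-1],(800,600)))
for t in ['crown','pull_ring']:
    for r in regions_of('wrist',t)[:1]:
        p=C[r['pixels']&(d>0)];print(t,round(r['p'],2),np.round(np.median(p,0),4),np.round(np.percentile(p,97,0),4))
        if t=='crown':
            p=p[p[:,2]>.21];w,v=np.linalg.eigh(np.cov((p[:,:2]-p[:,:2].mean(0)).T));print('axis',np.degrees(np.arctan2(v[1,1],v[0,1]))%180)
im,d=read_camera('side');C=cloud('side',d)
cv2.imwrite('pics/s3.png',cv2.resize(im[120:320,150:420,::-1],None,fx=2,fy=2))
for t in ['clay_pot','plaster_hump','slip_jar','mug_a','weight']:
    for r in regions_of('side',t)[:3]:
        p=C[r['pixels']&(d>0)];print(t,round(r['p'],2),np.round(np.median(p,0),3))
E
```

```text
t 11.025 pos [0.4537 0.068  0.3231] rot [-76.8  89.6  23.3] F [ 0.3 -0.9  0. ] w 0.0875 q [-42.  -9.  27. 102.   4.  85.  84.]
axes
 [[ 0.006 -0.984 -0.176]
 [ 0.002 -0.176  0.984]
 [-1.    -0.006  0.001]]
shift [0.0031 0.0018 0.0003] turn 0.13
crown 0.76 [0.4531 0.0672 0.2176] [0.4601 0.0894 0.219 ]
axis 100.36928132216218
pull_ring 0.82 [0.4527 0.0671 0.2059] [0.4609 0.1011 0.2187]
clay_pot 0.92 [ 0.821 -0.207  0.059]
clay_pot 0.86 [0.723 0.158 0.12 ]
clay_pot 0.81 [0.485 0.449 0.049]
plaster_hump 0.91 [ 0.67  -0.063  0.089]
slip_jar 0.84 [ 0.457 -0.498  0.079]
slip_jar 0.45 [ 0.307 -0.353  0.042]
mug_a 0.71 [0.362 0.401 0.059]
mug_a 0.69 [0.606 0.436 0.054]
mug_a 0.48 [ 0.67  -0.063  0.09 ]
weight 0.7 [ 0.306 -0.354  0.041]
weight 0.34 [ 0.455 -0.498  0.073]
weight 0.26 [0.605 0.438 0.056]
```

View pics/w3.png

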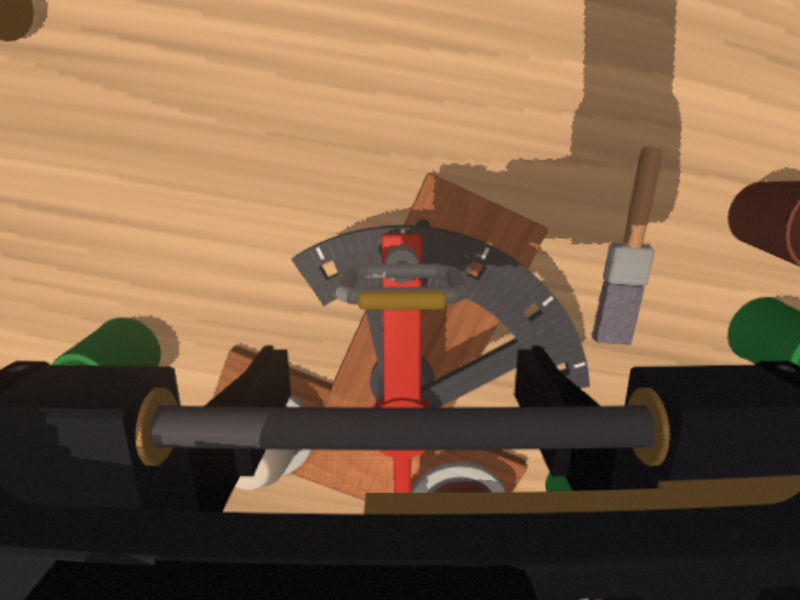

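View pics/s3.png

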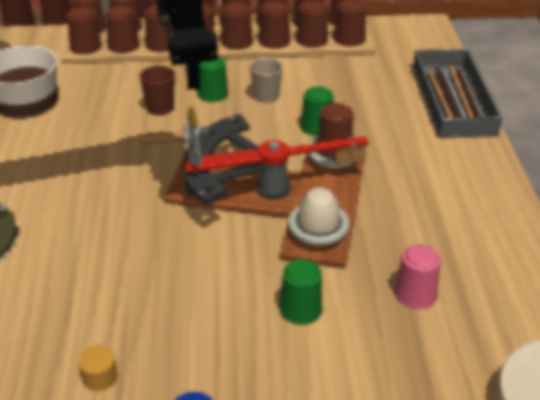

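The wrist view shows one free hole to the left of the arm, at (330,268), and three to the right, so it moved exactly one hole. The side view shows the rib beside the brown pot at about (335,125), with everything else in place.

```bash
python3 -c "
from h import *
env.sign_off();print(monitor.get_obs()['time_s'])"
```

```text
the job is handed in; nothing more can be done
the job is handed in; nothing more can be done
```

The red arm is now one hole over, with the rib beside the brown pot and the pin home. I did not hook the ring from inside as you asked. The job is handed in; no verdict was reported.

**What differed:** the interface only shifts the tool and turns it about its own axis, which points down. A downward finger can't get under the upper bar, so I closed the fingers on the outsides of the ring's two legs at 15–18 N. The fingers were beside the crown and should not have touched it, though I had no direct reading of that contact. I lifted the pin about 17 mm, swung the arm along its arc, lowered it into the hole, let go and withdrew upwards.

**Last checks:**
- **Arm angle:** the crown turned from 76.1° to 100.4°, about 0.424 rad towards the pot. One free hole is left on one side and three on the other.
- **Pin:** the ring is back at its starting height (crown at 0.2176 m, the same as before), so the pin is home.
- **Other things:** hump, jar, mugs and weight are within about 4 mm of where they started. The pot's sideways reading came out about 20 mm from where the top camera first put it, but within 2 mm of a reading the side camera had filed under another name. The brush was only checked by eye.
- **Gripper:** open, about 10 cm above the ring, touching nothing. The run was at about 11 s when I made these checks, just before handing in.

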